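# Close the fine knob of a gas metering valve, then shut the line

## Task

Shut down the gas feed: turn the blue fine knob of the metering valve clockwise until you feel it close on its seat, and leave it closed but not overtightened, without disturbing the black coarse knob around it. Then throw the red-balled shutoff lever fully over to its other side. Leave everything else on the bench where it is.

Things in the scene. Friction and masses are not known exactly. Their poses are not given: they have to be found in the camera images.
- valve: The gas metering valve, fixed to the bench: aluminium block 120 x 90 x 35 mm with a steel housing (72 mm dia., up to z = 60 mm) on it and brass tube stubs on its +y and -y sides (to 81 mm from the axis). Origin: centre of the block's underside, on the vertical axis shared by both knobs. The white tick on the housing is on its -x side.
- coarse: The coarse knob: black ribbed ring, 64 mm dia., from 60 to 84 mm above the bench, concentric with and below the fine knob. Already set by a colleague; it turns easily (0.04 N m), even from a fingertip dragging on its flat top. Origin on the axis, at its underside.
- coarse_mark (a point): White mark on the top rim of the coarse knob, 29 mm from the axis, 84 mm above the bench: shows the coarse setting.
- fine: The fine knob: blue, round, finely ribbed, 28 mm dia., grippable at any yaw from 88 to 120 mm above the bench; a thin neck joins it to the coarse ring's top at 84 mm. Origin on the axis, 84 mm above the bench; z up; the white line on its top runs along its +x. Clockwise from above closes it. It turns against a steady drag of about 0.1 N m and stays where it is left.
- fine_top (a point): Centre of the fine knob's top face, 120 mm above the bench. Where the knob closes is not marked and differs each time: 0.4 to 2.4 rad (25 to 140 degrees) clockwise from where it stands at the start, found by feel.
- stem: Steel stem inside the valve, unseen, rigid with the fine knob (same origin and axes). Its lug, 12 mm off the axis, bears on the springy seat when closed: the extra torque steps up to 0.06 N m (5 N on the lug), then grows by 0.7 N m per rad; 0.35 N m extra (29 N) is the most the seat bears. Let go, the knob eases back a little but stays closed.
- shutoff_base: Brass base of the shutoff toggle, 70 x 50 x 25 mm, fixed to the bench. Origin: centre of its underside. The lever's pivot is 22 mm above it, along its y axis; the lever swings in its x-z plane.
- shutoff (a joint): Angle of the shutoff lever: 0 = open, leaning 0.5 rad towards the base's -x; 1.0 rad = shut, leaning 0.5 rad towards the base's +x, at its stop. It has light friction (0.06 N m) and stays where it is left.
- shutoff_tip (a point): Centre of the red ball (26 mm dia.) on the shutoff lever, 80 mm from the pivot on a 10 mm steel rod; about 92 mm above the bench at both ends of its swing, 102 mm midway.
- wrench: Loose steel wrench lying flat on the bench between the fixtures, a bystander.
- screwdriver: Loose screwdriver with a red handle lying on the bench, a bystander.
- beaker: Empty glass beaker, 70 mm dia., 90 mm tall, a bystander. Origin: centre of its underside.
- reagent: Amber bottle with a blue cap, 60 mm dia., 130 mm tall, a bystander. Origin: centre of its underside.
- ferrules: Small clear jar with a white lid, 56 mm dia., 60 mm tall, a bystander. Origin: centre of its underside.
- marker: Red marker pen, 14 mm dia., 120 mm long, lying on the bench, a bystander.
- fittings: Orange tray of tube fittings, 120 x 90 x 35 mm, a bystander. Origin: centre of its underside.

How it is judged:
On the way, in this order (a step that is already met when the one before it is completed fails the run):
1. the fine knob is turned clockwise until its stem bears on the seat (3 N or more) (contact force between stem and anything else above 3 N), for 0.3 s.
2. the shutoff lever is thrown over (0.9 rad or more) (value of joint shutoff above 0.9 rad), for 0.2 s.
At the end, for the whole second after the job is handed in: The fine knob is left closed, its stem bearing on the seat with 3 N or more; the shutoff lever is at 0.9 rad or more of its 1.0; the coarse knob's mark is within 4 mm (8 degrees) of where it began (contact force between stem and anything else above 3 N and value of joint shutoff above 0.9 rad and distance of coarse_mark from where it was at the start of the episode below 0.004 m); the robot touches nothing.
It fails at once if the fine knob is overtightened: more than 30 N on the seat (contact force between stem and anything else above 30 N).
It fails at once if the coarse knob is turned: its mark moves more than 4 mm (distance of coarse_mark from where it was at the start of the episode above 0.004 m).
It fails at once if the coarse knob is pressed with more than 5 N (contact force between the arm and coarse above 5 N).
It fails at once if a loose thing on the bench is displaced by more than 30 mm (distance of any of wrench, screwdriver, beaker, reagent, ferrules, marker, fittings from where it was at the start of the episode above 0.03 m).
It also fails if it takes over 72 s, if anything falls off the work surface, if the arm or the gripper's body presses on something with over 40 N, if the wrist force passes 120 N, or if a joint passes its speed limit or range.

## Robot

A 6-joint arm with a two-finger parallel gripper is mounted at the origin on the work surface. World frame = base frame: x ahead of the robot, y to its left, z up, the work surface at z = 0. Lengths are in m, angles in rad, forces in N, time in s.
With the tool pointing down it reaches from about 0.375 to 0.9 m from the base axis. Payload 3.1 kg.
Tool frame: the origin (TCP) lies on the centre line of the jaws, within the pads' length; the fingertips stand robot.nose_length ahead of it and the grasp point (between the pads) lies 6 mm ahead of it (robot.nose_length is the distance from the TCP to the fingertips, in m); z points along the fingers, y is the line along which they close (so a half turn about z gives the same grasp; the last joint's range is limited). The gripper opens to 87 mm and grips with 3 to 60 N. Pads are 19 mm wide; open, the fingers measure 117 mm over their backs; the gripper's body (75 mm by 190 mm) begins 51 mm behind the grasp point.
Start: joints at [1.151, 0.527, 1.433, -0, 1.181, -0.178], TCP at [0.149, 0.607, 0.248] pointing down, gripper open.
Joint ranges: [-3.08, 3.08], [-0.75, 2.2], [0.22, 2.44], [-1.43, 4.57], [0, 2.65], [-2.85, 2.85]. Speed limits (rad/s): [2.79, 2.79, 3.14, 3.14, 3.14, 3.14].

## Interface

Orientations are given as a unit quaternion [x, y, z, w].
In Python, from rig import robot gives the robot as it stands.
- The arm moves only by the shell command python3 -m crank 'ROWS' [FORCE]. ROWS is JSON, one flat list of numbers, 7 for each row, row after row: the shift along the tool's x, y, z in mm, then the turn, a rotation vector about the tool's x, y, z in degrees, then the closure in counts, from 0 (fully open) to 255 (shut). In form: [x, y, z, ax, ay, az, fingers, x, y, z, ax, ay, az, fingers, ...]. A call has exactly 5 rows; each row is the pose to reach, as a shift and turn from the pose commanded when the call began, along the tool's axes at that moment; what a row does not reach only later rows make up. A row lasts 1/12 s, in which the tool goes at most 41.7 mm and 7.16 degrees, less where a joint would pass 70% of its speed; a pose out of reach is approached as far as the arm can. A call with a gripper value outside its range is refused whole. The fingers move at their own pace and stop on an object; FORCE is the grip in N (left out, the last holds). Time passes only in rows, so rows that repeat a pose let the fingers close, or fill a call up. It gives the time, the measured TCP pose, the force, the opening and the grip force at its end, in the units of the state.
- robot.get_obs(): the state, without advancing time (a new reading comes with each control period).
- robot.camera(name): name is "side" or "top" or "wrist"; returns a dict with "pixels" (420x560x3 uint8, red, green, blue), "intrinsics" (3x3 intrinsics, pixels), "extrinsics" (4x4, takes a point from camera to world coordinates); the wrist camera has in their place "mount" (4x4, takes a point from camera to tool coordinates, whose origin is the TCP and whose axes are the flange's). Camera axes: x right, y down, z forward; pixel columns grow to the right and rows downward; lengths in m; the calibration is good to about 2 mm. A picture is of the moment at which its call begins: read the wrist's pose just before it. There is no depth.
- robot.hand_in(): hands the job in; it is judged then, once.
The state is a dict: "time": time; "q": joint angles; "joint_velocities": joint speeds; "joint_torque": joint torques, N m; "position": TCP position; "tool_rot": TCP orientation; "ft_force": force on the tool from outside, world axes, zero at the start; "moment": the same for the moment, N m; "grip_width": finger opening in m; "grip_force": force on a finger pad.
Only numpy, scipy, OpenCV 4.12 (cv2) and the standard library are available. Lean on these libraries where they do the work, as an engineer would, in place of code of your own. Each camera call takes 0.05 s, during which the arm holds its last target. There are 200 camera calls.

## Working session

There is one attempt and no reset: what is moved stays moved. The work goes in short steps, Python scripts to look and compute and a shell command to move; the robot and the scene stay as the last step left them, time stands still between calls to the robot, and variables do not carry over. Pictures are saved under pics/ and viewed, at most 10 in all, crops included, and the job is handed in when it is done.

```bash
ls; mkdir -p pics
python3 - <<'E'
from rig import robot
import cv2,numpy as np,pickle
o=robot.get_obs();print({k:np.round(v,3) for k,v in o.items()},robot.nose_length)
d={}
for n in("top","side"):
    c=robot.camera(n);d[n]=c;cv2.imwrite(f"pics/{n}0.png",c["pixels"][...,::-1]);print(n,np.round(c["intrinsics"],1).tolist(),np.round(c["extrinsics"],3).tolist())
c=robot.camera("wrist");print(np.round(c["mount"],4).tolist())
pickle.dump(d,open("c0.pkl","wb"))
E
```

```text
pics
{'time': np.float64(0.0), 'q': array([ 1.151,  0.528,  1.434,  0.   ,  1.181, -0.178]), 'joint_velocities': array([-0.001, -0.   ,  0.002,  0.   , -0.   , -0.001]), 'joint_torque': array([ -0.   , -44.005, -17.659,   0.063,   0.058,  -0.   ]), 'position': array([0.149, 0.606, 0.247]), 'tool_rot': array([ 0.12 ,  0.993, -0.001, -0.   ]), 'ft_force': array([-0.044, -0.341,  0.483]), 'moment': array([-0.036,  0.009,  0.053]), 'grip_force': np.float64(0.0), 'grip_width': np.float64(0.087)} 0.025
top [[416.0, 0.0, 279.0], [0.0, 416.0, 215.9], [0.0, 0.0, 1.0]] [[-0.014, -0.984, 0.178, 0.359], [-1.0, 0.013, -0.007, -0.013], [0.004, -0.178, -0.984, 1.124], [0.0, 0.0, 0.0, 1.0]]
side [[520.7, 0.0, 282.6], [0.0, 520.7, 216.3], [0.0, 0.0, 1.0]] [[0.841, -0.32, 0.435, 0.041], [-0.54, -0.47, 0.698, -0.84], [-0.018, -0.822, -0.569, 0.757], [0.0, 0.0, 0.0, 1.0]]
[[-0.0008, -0.9689, -0.2474, 0.0669], [1.0, -0.001, 0.0004, -0.0002], [-0.0007, -0.2474, 0.9689, -0.1378], [0.0, 0.0, 0.0, 1.0]]
```

View pics/top0.png

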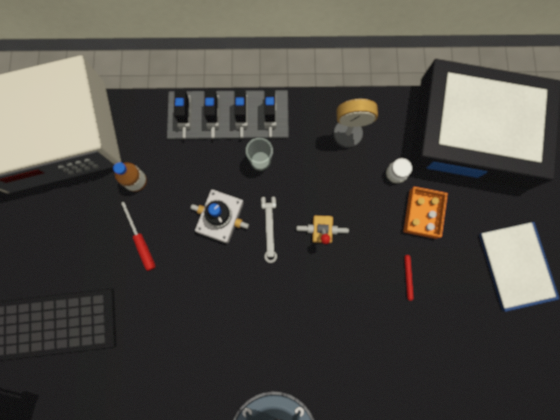

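View pics/side0.png

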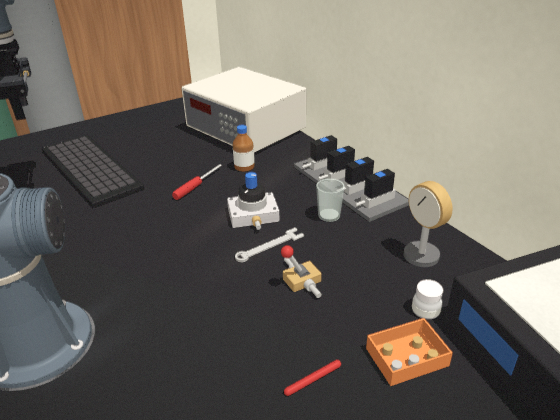

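The top view shows the blue knob near (214,210), the red ball near (325,239) and the shutoff base near (323,228). The lever leans towards the robot, so it is thrown towards +x. Next I triangulate both.

```bash
cat > h.py <<'E'
import cv2,numpy as np
def ray(c,uv,E=None):
    E=c["extrinsics"] if E is None else E
    d=E[:3,:3]@np.linalg.inv(c["intrinsics"])@np.r_[uv,1.];return E[:3,3],d/np.linalg.norm(d)
def plane(c,uv,z,E=None):
    o,d=ray(c,uv,E);return o+d*(z-o[2])/d[2]
def tri(rs):
    A=sum(np.eye(3)-np.outer(d,d) for o,d in rs);b=sum((np.eye(3)-np.outer(d,d))@o for o,d in rs);return np.linalg.solve(A,b)
def mask(img,col):
    h=cv2.cvtColor(img,cv2.COLOR_RGB2HSV);H,S,V=[h[...,i].astype(int) for i in range(3)]
    if col=="blue":return ((abs(H-112)<14)&(S>140)&(V>50)).astype(np.uint8)
    if col=="red":return (((H<6)|(H>172))&(S>170)&(V>70)).astype(np.uint8)
    if col=="brass":return ((abs(H-21)<8)&(S>100)&(V>90)).astype(np.uint8)
def blobs(img,col,mn=15):
    n,l,s,c=cv2.connectedComponentsWithStats(mask(img,col));return [(c[i].round(1).tolist(),s[i].tolist()) for i in range(1,n) if s[i,4]>=mn]
E
python3 - <<'E'
import pickle;from h import *
d=pickle.load(open("c0.pkl","rb"))
for n in d:
  for c in("blue","red","brass"):print(n,c,blobs(d[n]["pixels"],c))
E
```

```text
top blue [([178.9, 101.3], [175, 97, 9, 10, 83]), ([209.1, 101.0], [205, 97, 10, 9, 80]), ([239.1, 101.0], [235, 97, 9, 9, 77]), ([269.1, 100.7], [265, 97, 9, 9, 74]), ([118.8, 168.0], [112, 163, 14, 11, 109]), ([456.2, 169.3], [427, 162, 60, 16, 440]), ([213.7, 210.1], [208, 203, 13, 14, 124])]
top red [([143.7, 252.0], [133, 234, 22, 37, 391]), ([325.0, 238.8], [321, 234, 8, 10, 64]), ([408.6, 277.2], [404, 255, 10, 46, 283])]
top brass [([357.6, 106.6], [338, 98, 40, 22, 523]), ([129.2, 174.8], [116, 163, 23, 21, 277]), ([422.0, 213.1], [407, 188, 35, 49, 918]), ([200.0, 208.9], [197, 205, 7, 9, 42]), ([322.0, 226.0], [312, 215, 22, 28, 365]), ([237.7, 222.1], [235, 218, 8, 9, 48])]
side blue [([241.2, 128.7], [237, 125, 9, 8, 65]), ([323.9, 139.4], [320, 138, 9, 4, 24]), ([340.9, 149.9], [336, 148, 10, 5, 29]), ([359.7, 161.4], [355, 159, 10, 6, 34]), ([250.6, 180.2], [245, 172, 12, 17, 165]), ([380.0, 174.0], [375, 172, 10, 5, 37]), ([488.2, 337.6], [459, 300, 59, 75, 1412])]
side red [([186.5, 188.1], [173, 177, 29, 23, 237]), ([286.4, 251.5], [281, 246, 12, 11, 88]), ([311.6, 
[... 1100 characters left out ...]
22, 39, 237]), ([84.0, 90.5], [76, 79, 18, 27, 113]), ([175.8, 80.1], [172, 78, 9, 6, 18]), ([90.6, 84.0], [87, 81, 9, 8, 28]), ([155.2, 86.0], [150, 80, 14, 15, 33]), ([125.1, 93.8], [123, 87, 5, 16, 22]), ([166.5, 90.9], [164, 86, 8, 10, 22]), ([150.8, 96.2], [148, 92, 7, 10, 18]), ([139.7, 102.4], [136, 98, 9, 8, 23]), ([83.1, 102.8], [80, 100, 7, 7, 16]), ([122.4, 104.1], [117, 101, 11, 8, 27]), ([243.4, 143.2], [233, 134, 20, 19, 229]), ([439.2, 200.6], [410, 181, 42, 48, 596]), ([255.5, 219.5], [252, 216, 9, 10, 46]), ([300.9, 276.3], [283, 261, 39, 31, 584]), ([417.1, 341.3], [412, 334, 11, 15, 125]), ([387.4, 348.6], [382, 342, 12, 14, 125]), ([431.9, 353.5], [427, 348, 12, 12, 95])]
```

Run:
```python
import pickle;from h import *
d=pickle.load(open("c0.pkl","rb"));t,s=d["top"],d["side"]
print("knob tri",tri([ray(t,[213.7,210.1]),ray(s,[250.6,180.2])]),"top@.118",plane(t,[213.7,209.5],.115),"side@.104",plane(s,[250.6,180.2],.106))
b=tri([ray(t,[325,238.8]),ray(s,[286.9,251.9])]);print("ball",b,plane(t,[325,238.8],.092),plane(s,[286.9,251.9],.092))
m=mask(t["pixels"],"brass");n,l,st,c=cv2.connectedComponentsWithStats(m)
i=l[226,320] or l[220,315];p=np.argwhere(l==i)[:,::-1]
r=cv2.minAreaRect(p.astype(np.float32));print(r);q=[plane(t,x,.025)for x in cv2.boxPoints(r)];print(np.round(q,3),np.mean(q,0))
big=cv2.resize(t["pixels"][170:280,150:370],(800,400),interpolation=cv2.INTER_CUBIC)
cv2.imwrite("pics/crop1.png",big[...,::-1])
```

```text
knob tri [0.56240389 0.14314503 0.10067989] top@.118 [0.56020843 0.14134305 0.115     ] side@.104 [0.55911743 0.13497019 0.106     ]
ball [ 0.48794955 -0.13459529  0.09138352] [ 0.48667679 -0.13395083  0.092     ] [ 0.48884616 -0.1355744   0.092     ]
((322.4405822753906, 228.12844848632812), (20.340269088745117, 26.91012191772461), 3.012787342071533)
[[ 0.489 -0.106  0.025]
 [ 0.562 -0.112  0.025]
 [ 0.558 -0.166  0.025]
 [ 0.486 -0.16   0.025]] [ 0.5239135  -0.13594514  0.025     ]
```

View pics/crop1.png

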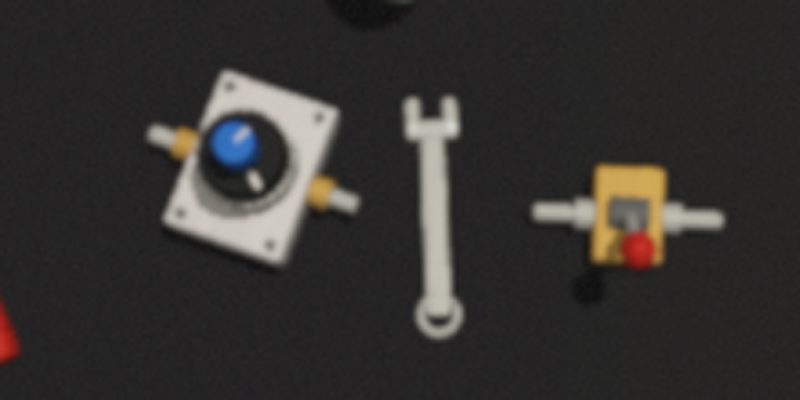

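The crop shows the knob at (235,143), its white line pointing up-right, the coarse mark at (255,180), and the lever's ball at (640,250) on the robot side of its base. Moving over the knob.

```bash
python3 -m crank '[-34,-23.5,0,0,0,0,0,-68,-47,0,0,0,0,0,-102,-70,0,0,0,0,0,-136,-94,0,0,0,0,0,-170,-117,0,0,0,0,0]' 
python3 -m crank '[-34,-23.5,0,0,0,0,0,-68,-47,0,0,0,0,0,-102,-70,0,0,0,0,0,-136,-94,0,0,0,0,0,-170,-117,0,0,0,0,0]' 
python3 -m crank '[-34,-23.5,0,0,0,0,0,-68,-47,0,0,0,0,0,-102,-70,0,0,0,0,0,-136,-94,0,0,0,0,0,-170,-118,0,0,0,0,0]' 
python3 -m crank '[0,0,0,0,0,0,0,0,0,0,0,0,0,0,0,0,0,0,0,0,0,0,0,0,0,0,0,0,0,0,0,0,0,0,0]'
cat >> h.py <<'E'
from scipy.spatial.transform import Rotation as R
def wrist(robot):
    o=robot.get_obs();c=robot.camera("wrist");T=np.eye(4);T[:3,:3]=R.from_quat(o["tool_rot"]).as_matrix();T[:3,3]=o["position"]
    c["extrinsics"]=T@c["mount"];return o,c
def shift(o,p): return (R.from_quat(o["tool_rot"]).inv().apply(np.array(p)-o["position"])*1000).round(1)
E
python3 - <<'E'
from rig import robot
from h import *
o,c=wrist(robot);print(o["q"].round(3),o["position"].round(4))
print(blobs(c["pixels"],"blue",100))
for uv,st in blobs(c["pixels"],"blue",100):
    p=plane(c,uv,.115);print(p,shift(o,[*p[:2],.116]))
cv2.imwrite("pics/w1.png",c["pixels"][...,::-1])
E
```

```text
time: 0.57
position: [0.2867, 0.4511, 0.2473]
tool_rot: [0.12, 0.993, -0.0, -0.0]
ft_force: [0.5, 0.5, -0.5]
grip_width: 0.087
grip_force: 0.0
time: 0.98
position: [0.4242, 0.2968, 0.2475]
tool_rot: [0.12, 0.993, -0.0, -0.0]
ft_force: [0.9, 0.9, -0.3]
grip_width: 0.0865
grip_force: 0.0
time: 1.4
position: [0.5612, 0.1417, 0.2474]
tool_rot: [0.12, 0.993, 0.0, -0.0]
ft_force: [0.5, 0.0, -0.2]
grip_width: 0.0868
grip_force: 0.0
time: 1.82
position: [0.5591, 0.1448, 0.2475]
tool_rot: [0.119, 0.993, 0.0, -0.001]
ft_force: [-0.4, 0.6, -0.3]
grip_width: 0.0871
grip_force: 0.0
[ 0.06   0.464  1.554  0.     1.125 -1.272] [0.5591 0.1448 0.2475]
[([271.3, 205.1], [251, 191, 38, 44, 476])]
[0.55637361 0.14223087 0.115     ] [  1.9  -3.1 131.5]
```

View pics/w1.png

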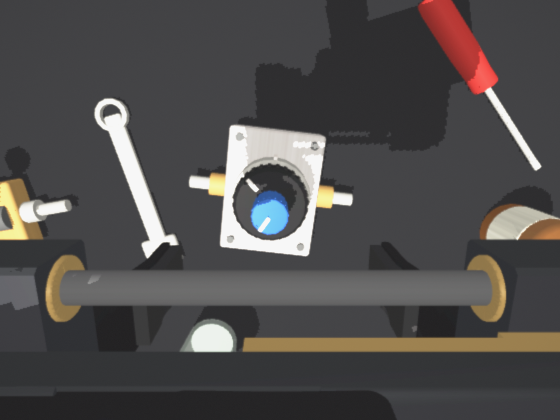

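The wrist view shows the knob's blob spanning rows 191–235, columns 251–289, with the top face centred near (270,216). Nothing stands in the fingers' way.

Run:
```python
from rig import robot
from h import *
o,c=wrist(robot);print(o["position"].round(4),np.round(c["intrinsics"],0).tolist(), c["extrinsics"][:3,3])
m=cv2.morphologyEx(mask(c["pixels"],"blue"),cv2.MORPH_CLOSE,np.ones((13,13)))
n,l,s,ce=cv2.connectedComponentsWithStats(m);i=1+s[1:,4].argmax();print(s[i],ce[i])
K=c["intrinsics"];E=np.linalg.inv(c["extrinsics"])
for xy in([.5565,.1422],[.559,.1415],[.5545,.142]):
  for z in(.088,.12):
    P=np.array([[xy[0]+.014*np.cos(a),xy[1]+.014*np.sin(a),z,1] for a in np.linspace(0,6.28,60)]);q=(K@(E@P.T)[:3]);q=q[:2]/q[2];print(xy,z,q.min(1).round(),q.max(1).round())
```

```text
[0.5593 0.1448 0.2476] [[371.0, 0.0, 275.0], [0.0, 371.0, 210.0], [0.0, 0.0, 1.0]] [0.49434204 0.16036473 0.38537214]
[251 191  38  43 565] [271.65132743 206.50088496]
[0.5565, 0.1422] 0.088 [255. 180.] [289. 214.]
[0.5565, 0.1422] 0.12 [252. 188.] [290. 225.]
[0.559, 0.1415] 0.088 [254. 184.] [289. 217.]
[0.559, 0.1415] 0.12 [252. 191.] [290. 228.]
[0.5545, 0.142] 0.088 [254. 178.] [288. 212.]
[0.5545, 0.142] 0.12 [251. 185.] [289. 222.]
```

```bash
python3 -c "
from rig import robot
from h import *
o=robot.get_obs();print(shift(o,[.563,.142,.165]))"
```

```text
[-4.1 -1.8 82.7]
```

```bash
python3 -m crank '[-2,-1,30,0,0,0,0,-4,-2,60,0,0,0,0,-4,-2,80,0,0,0,0,-4,-2,82,0,0,0,0,-4,-2,82,0,0,0,0]'
python3 - <<'E'
from rig import robot
from h import *
o,c=wrist(robot);print(o["position"].round(4))
m=cv2.morphologyEx(mask(c["pixels"],"blue"),cv2.MORPH_CLOSE,np.ones((19,19)))
n,l,s,ce=cv2.connectedComponentsWithStats(m);i=1+s[1:,4].argmax();print(s[i],ce[i])
K=c["intrinsics"];E=np.linalg.inv(c["extrinsics"])
for xy in([.563,.142],[.561,.142],[.563,.144]):
  for z in(.088,.12):
    P=np.array([[xy[0]+.014*np.cos(a),xy[1]+.014*np.sin(a),z,1] for a in np.linspace(0,6.28,60)]);q=(K@(E@P.T)[:3]);q=q[:2]/q[2];print(xy,z,q.min(1).round(),q.max(1).round())
cv2.imwrite("pics/w2.png",c["pixels"][...,::-1])
E
```

```text
time: 2.33
position: [0.5626, 0.1412, 0.1646]
tool_rot: [0.12, 0.993, -0.0, -0.002]
ft_force: [1.2, -0.8, 0.9]
grip_width: 0.0872
grip_force: 0.0
[0.5626 0.1412 0.1646]
[ 246  211   53   59 2452] [272.19371941 240.89151713]
[0.563, 0.142] 0.088 [254. 208.] [300. 252.]
[0.563, 0.142] 0.12 [251. 223.] [304. 274.]
[0.561, 0.142] 0.088 [253. 205.] [300. 249.]
[0.561, 0.142] 0.12 [250. 219.] [303. 270.]
[0.563, 0.144] 0.088 [257. 207.] [303. 252.]
[0.563, 0.144] 0.12 [254. 222.] [308. 273.]
```

View pics/w2.png

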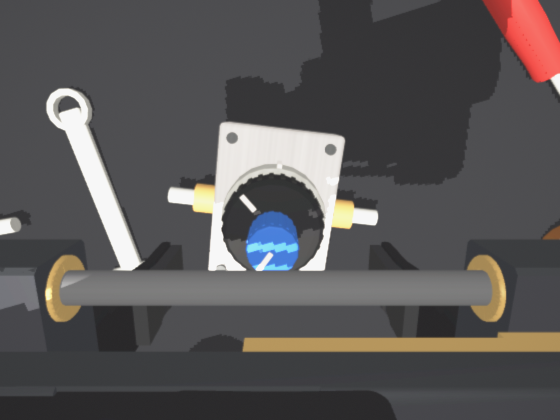

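The close view puts the knob at columns 246–299. That is about 2 mm to the tool's −y of the jaw centre. I descend with that correction and close gently.

```bash
python3 -m crank '[-1,-1,10,0,0,0,0,-1.5,-2,25,0,0,0,0,-1.5,-2,40,0,0,0,0,-1.5,-2,47,0,0,0,0,-1.5,-2,47,0,0,0,0]' 5
python3 -m crank '[0,0,0,0,0,0,100,0,0,0,0,0,0,150,0,0,0,0,0,0,200,0,0,0,0,0,0,230,0,0,0,0,0,0,230]' 5
python3 -m crank '[0,0,0,0,0,0,230,0,0,0,0,0,0,230,0,0,0,0,0,0,230,0,0,0,0,0,0,230,0,0,0,0,0,0,230]' 5
python3 -c "
from rig import robot
o=robot.get_obs();print({k:o[k].round(3) for k in ('position','q','ft_force','moment')})"
```

```text
time: 2.8
position: [0.5642, 0.1383, 0.1178]
tool_rot: [0.12, 0.993, -0.0, -0.001]
ft_force: [-0.4, 0.4, 0.1]
grip_width: 0.0871
grip_force: 0.0
time: 3.22
position: [0.5651, 0.1383, 0.1192]
tool_rot: [0.12, 0.993, 0.0, 0.001]
ft_force: [0.9, -0.5, -0.3]
grip_width: 0.061
grip_force: 0.0
time: 3.63
position: [0.5647, 0.1383, 0.1185]
tool_rot: [0.12, 0.993, 0.0, -0.0]
ft_force: [0.6, 4.0, 1.5]
grip_width: 0.0284
grip_force: 3.3
{'position': array([0.565, 0.138, 0.119]), 'q': array([ 0.048,  0.645,  1.652,  0.   ,  0.845, -1.282]), 'ft_force': array([0.564, 3.975, 1.548]), 'moment': array([ 0.941, -0.178, -0.009])}
```

```bash
python3 -m crank '[0,0.5,0,0,0,0,230,0,0.8,0,0,0,0,230,0,0.8,0,0,0,0,230,0,0.8,0,0,0,0,230,0,0.8,0,0,0,0,230]' 10
python3 -c "
from rig import robot
o=robot.get_obs();print({k:o[k].round(3) for k in ('position','q','ft_force','moment')})"
```

```text
time: 4.05
position: [0.5648, 0.1388, 0.1185]
tool_rot: [0.12, 0.993, -0.0, -0.0]
ft_force: [-0.3, -1.3, 0.2]
grip_width: 0.0279
grip_force: 10.0
{'position': array([0.565, 0.139, 0.119]), 'q': array([ 4.900e-02,  6.450e-01,  1.651e+00, -1.000e-03,  8.460e-01,
       -1.281e+00]), 'ft_force': array([-0.318, -1.3  ,  0.225]), 'moment': array([-0.35 ,  0.117,  0.027])}
```

Centred now. Grip firmly and make the first clockwise turn (+az).

```bash
cat > s.py <<'E'
from rig import robot
from scipy.spatial.transform import Rotation as R
o=robot.get_obs();print('POS',o['position'].round(4),'q6',o['q'][5].round(3),'F',o['ft_force'].round(1),'M',o['moment'].round(3),'yaw',R.from_quat(o['tool_rot']).as_euler('zyx',degrees=True).round(1)[0])
E
python3 -m crank '[0,0,0,0,0,0,230,0,0,0,0,0,0,230,0,0,0,0,0,1,230,0,0,0,0,0,3,230,0,0,0,0,0,4,230]' 30 |tail -1; python3 s.py
python3 -m crank '[0,0,0,0,0,2,230,0,0,0,0,0,4,230,0,0,0,0,0,6,230,0,0,0,0,0,8,230,0,0,0,0,0,8,230]' |tail -1; python3 s.py
```

```text
grip_force: 30.0
POS [0.5648 0.1387 0.1185] q6 -1.209 F [-1.1 -3.2  0.8] M [-0.692  0.118  0.067] yaw -162.1
grip_force: 30.0
POS [0.5647 0.1385 0.1185] q6 -1.07 F [-1.5 -4.3  1. ] M [-0.872  0.178 -0.041] yaw -154.2
```

```bash
cat > s.py <<'E'
from rig import robot
import numpy as np
L=[]
for i in range(4):
    o=robot.get_obs();L.append([*o['ft_force'],o['moment'][2],o['joint_torque'][5],o['q'][5]]); robot.camera("wrist") if i<3 else 0
L=np.array(L);print('F',L[:,:3].mean(0).round(1),'Mz',L[:,3].round(3),L[:,3].mean().round(3),'tau6',L[:,4].round(3),'q6',L[-1,5].round(3),o['position'].round(4))
E
python3 s.py
python3 -m crank '[0,0,0,0,0,2,230,0,0,0,0,0,4,230,0,0,0,0,0,6,230,0,0,0,0,0,8,230,0,0,0,0,0,10,230]' |tail -1; python3 s.py
```

```text
F [-1.  -4.9  1.2] Mz [-0.041 -0.085 -0.05  -0.051] -0.057 tau6 [ 0.183  0.02  -0.035 -0.043] q6 -1.072 [0.5647 0.1385 0.1185]
grip_force: 30.0
F [-1.6 -5.8  1.5] Mz [ 0.11   0.078 -0.    -0.04 ] 0.037 tau6 [-0.15   0.153  0.113  0.006] q6 -0.897 [0.5646 0.1382 0.1185]
```

```bash
cat > s.py <<'E'
from rig import robot
import sys
o=robot.get_obs();m=o['moment'][2];print('t',o['time'].round(2),'F',o['ft_force'].round(1),'Mz',m.round(3),'tau6',o['joint_torque'][5].round(3),'q6',o['q'][5].round(3),o['position'].round(4));sys.exit(bool(m>.17))
E
python3 -m crank '[0,0,0,0,0,1.6,230,0,0,0,0,0,3.2,230,0,0,0,0,0,4.8,230,0,0,0,0,0,6.4,230,0,0,0,0,0,8,230]' >/dev/null; python3 s.py &&
python3 -m crank '[0,0,0,0,0,1.6,230,0,0,0,0,0,3.2,230,0,0,0,0,0,4.8,230,0,0,0,0,0,6.4,230,0,0,0,0,0,8,230]' >/dev/null; python3 s.py
```

```text
Traceback (most recent call last):
  File "s.py", line 3, in <module>
    o=robot.get_obs();m=o['moment'][2];print('t',o['time'].round(2),'F',o['ft_force'].round(1),'Mz',m.round(3),'tau6',o['joint_torque'][5].round(3),'q6',o['q'][5].round(3),o['position'].round(4));sys.exit(bool(m>.17))
                                                 ^^^^^^^^^^^^^^^
AttributeError: 'float' object has no attribute 'round'
Traceback (most recent call last):
  File "s.py", line 3, in <module>
    o=robot.get_obs();m=o['moment'][2];print('t',o['time'].round(2),'F',o['ft_force'].round(1),'Mz',m.round(3),'tau6',o['joint_torque'][5].round(3),'q6',o['q'][5].round(3),o['position'].round(4));sys.exit(bool(m>.17))
                                                 ^^^^^^^^^^^^^^^
AttributeError: 'float' object has no attribute 'round'
```

```bash
sed -i "s/o\['time'\].round(2)/round(float(o['time']),2)/" s.py
python3 s.py && python3 -m crank '[0,0,0,0,0,1.6,230,0,0,0,0,0,3.2,230,0,0,0,0,0,4.8,230,0,0,0,0,0,6.4,230,0,0,0,0,0,8,230]' >/dev/null && python3 s.py
```

```text
t 6.02 F [-2.4 -6.9  2.2] Mz 0.142 tau6 -0.099 q6 -0.757 [0.5644 0.138  0.1185]
t 6.43 F [-2.2 -7.1  1.8] Mz 0.124 tau6 -0.099 q6 -0.617 [0.5642 0.1379 0.1185]
```

```bash
python3 -m crank '[-0.1,-0.1,0,0,0,1.6,230,-0.2,-0.2,0,0,0,3.2,230,-0.3,-0.4,0,0,0,4.8,230,-0.3,-0.5,0,0,0,6.4,230,-0.3,-0.5,0,0,0,8,230]' >/dev/null; python3 s.py && python3 -m crank '[0,0,0,0,0,1.6,230,0,0,0,0,0,3.2,230,0,0,0,0,0,4.8,230,0,0,0,0,0,6.4,230,0,0,0,0,0,8,230]' >/dev/null && python3 s.py
```

```text
t 6.85 F [-2.  -6.1  2.2] Mz 0.134 tau6 -0.102 q6 -0.478 [0.564  0.1377 0.1185]
t 7.27 F [-1.1 -6.5  3. ] Mz 0.129 tau6 -0.102 q6 -0.339 [0.5638 0.1376 0.1185]
```

```bash
python3 -m crank '[-0.1,-0.1,0,0,0,1.6,230,-0.2,-0.2,0,0,0,3.2,230,-0.4,-0.3,0,0,0,4.8,230,-0.5,-0.3,0,0,0,6.4,230,-0.6,-0.3,0,0,0,8,230]' >/dev/null; python3 s.py && python3 -m crank '[0,0,0,0,0,1.6,230,0,0,0,0,0,3.2,230,0,0,0,0,0,4.8,230,0,0,0,0,0,6.4,230,0,0,0,0,0,8,230]' >/dev/null && python3 s.py
```

```text
t 7.68 F [-2.5 -4.5  3.4] Mz 0.098 tau6 -0.102 q6 -0.2 [0.5636 0.1374 0.1185]
t 8.1 F [-3.1 -5.3  3.1] Mz 0.11 tau6 -0.104 q6 -0.061 [0.5633 0.1374 0.1185]
```

```bash
sed -i "s/bool(m>.17)/bool(m>.18 or o['joint_torque'][5]<-.14)/" s.py
python3 -m crank '[0,0,0,0,0,1.6,230,0,0,0,0,0,3.2,230,0,0,0,0,0,4.8,230,0,0,0,0,0,6.4,230,0,0,0,0,0,8,230]' >/dev/null; python3 s.py && python3 -m crank '[0,0,0,0,0,1.6,230,0,0,0,0,0,3.2,230,0,0,0,0,0,4.8,230,0,0,0,0,0,6.4,230,0,0,0,0,0,8,230]' >/dev/null && python3 s.py
```

```text
t 8.52 F [-4.5 -5.   3.8] Mz 0.108 tau6 -0.104 q6 0.079 [0.5631 0.1374 0.1185]
t 8.93 F [-3.9 -4.5  4.8] Mz 0.154 tau6 -0.105 q6 0.219 [0.5628 0.1374 0.1185]
```

```bash
python3 s.py && python3 -m crank '[0,0,0,0,0,1.6,230,0,0,0,0,0,3.2,230,0,0,0,0,0,4.8,230,0,0,0,0,0,6.4,230,0,0,0,0,0,8,230]' >/dev/null && python3 s.py
```

```text
t 8.93 F [-3.9 -4.5  4.8] Mz 0.154 tau6 -0.105 q6 0.219 [0.5628 0.1374 0.1185]
t 9.35 F [-4.6 -4.   5.1] Mz 0.132 tau6 -0.059 q6 0.358 [0.5626 0.1375 0.1185]
```

```bash
python3 -m crank '[0,0,0,0,0,1.6,230,0,0,0,0,0,3.2,230,0,0,0,0,0,4.8,230,0,0,0,0,0,6.4,230,0,0,0,0,0,8,230]' >/dev/null; python3 s.py
```

```text
t 9.77 F [-5.3 -4.1  4.5] Mz 0.225 tau6 0.012 q6 0.498 [0.5623 0.1376 0.1185]
```

The wrist moment has stepped up by about 0.1 N m, and joint 6's torque has shifted by the same amount, so this is the seat. I turn slightly further and hold.

```bash
python3 -m crank '[0,0,0,0,0,1,230,0,0,0,0,0,2,230,0,0,0,0,0,3,230,0,0,0,0,0,4,230,0,0,0,0,0,5,230]' >/dev/null; python3 s.py;  python3 -m crank '[0,0,0,0,0,0,230,0,0,0,0,0,0,230,0,0,0,0,0,0,230,0,0,0,0,0,0,230,0,0,0,0,0,0,230]' >/dev/null; python3 s.py
```

```text
t 10.18 F [-5.6 -4.2  5.4] Mz 0.237 tau6 0.127 q6 0.584 [0.5622 0.1377 0.1185]
t 10.6 F [-4.4 -3.9  5.6] Mz 0.154 tau6 0.179 q6 0.584 [0.5623 0.1377 0.1185]
```

```bash
python3 -m crank '[0,0,0,0,0,0,200,0,0,0,0,0,0,180,0,0,0,0,0,0,150,0,0,0,0,0,0,120,0,0,0,0,0,0,100]' 3; python3 s.py
python3 -m crank '[0,0,0,0,0,0,100,0,0,-10,0,0,0,100,0,0,-40,0,0,0,100,0,0,-80,0,0,0,100,0,0,-100,0,0,0,100]'; python3 s.py
```

```text
time: 11.02
position: [0.5664, 0.1382, 0.1188]
tool_rot: [0.87, 0.494, 0.002, 0.001]
ft_force: [-0.6, -0.6, -0.2]
grip_width: 0.0404
grip_force: 0.0
t 11.02 F [-0.6 -0.6 -0.2] Mz 0.023 tau6 -0.001 q6 0.585 [0.5664 0.1382 0.1188]
time: 11.43
position: [0.5669, 0.1381, 0.223]
tool_rot: [0.87, 0.494, 0.003, 0.001]
ft_force: [0.5, 0.3, -0.5]
grip_width: 0.0531
grip_force: 0.0
t 11.43 F [ 0.5  0.3 -0.5] Mz -0.002 tau6 -0.01 q6 0.585 [0.5669 0.1381 0.223 ]
```

Released cleanly. Now I go to the robot side of the lever with the fingers closed and rotate so the flat of the fingers faces the ball.

```bash
python3 -m crank '[-30,3,0,0,0,0,150,-60,6,0,0,0,0,200,-90,9,0,0,0,0,255,-120,12,0,0,0,0,255,-150,15,0,0,0,0,255]' >/dev/null
python3 -m crank '[-30,3,0,0,0,0,255,-60,6,0,0,0,0,255,-90,9,0,0,0,0,255,-120,12,0,0,0,0,255,-147,14,0,0,0,0,255]'  >/dev/null
python3 -m crank '[0,0,0,0,0,6.5,255,0,0,0,0,0,13,255,0,0,0,0,0,19.5,255,0,0,0,0,0,26,255,0,0,0,0,0,32.5,255]'  >/dev/null
python3 -m crank '[0,0,0,0,0,6.5,255,0,0,0,0,0,13,255,0,0,0,0,0,19.5,255,0,0,0,0,0,26,255,0,0,0,0,0,32,255]'
python3 - <<'E'
from rig import robot
from h import *
o,c=wrist(robot);print(o["q"].round(2),shift(o,[.440,-.1307,.100]))
t=robot.camera("top")
for uv,s in blobs(c["pixels"],"red",100):
    print(uv,s,plane(c,[s[0]+s[2]/2,s[1]+s[3]/2],.0915))
a=cv2.resize(t["pixels"][170:280,150:370],(800,400),interpolation=cv2.INTER_CUBIC)
cv2.imwrite("pics/crop2.png",a[...,::-1]);cv2.imwrite("pics/w3.png",c["pixels"][...,::-1])
E
```

```text
time: 13.1
position: [0.4382, -0.1325, 0.2195]
tool_rot: [0.999, -0.049, 0.001, 0.0]
ft_force: [0.3, 0.4, 0.3]
grip_width: 0.0003
grip_force: 0.0
[-0.54  0.35  1.87  0.    0.92  1.13] [  1.4  -2.  119.5]
[271.5, 140.4] [255, 122, 36, 36, 738] [ 0.48937126 -0.13602991  0.0915    ]
[515.0, 209.3] [507, 151, 22, 118, 1260] [ 0.42079269 -0.31119226  0.0915    ]
```

View pics/crop2.png

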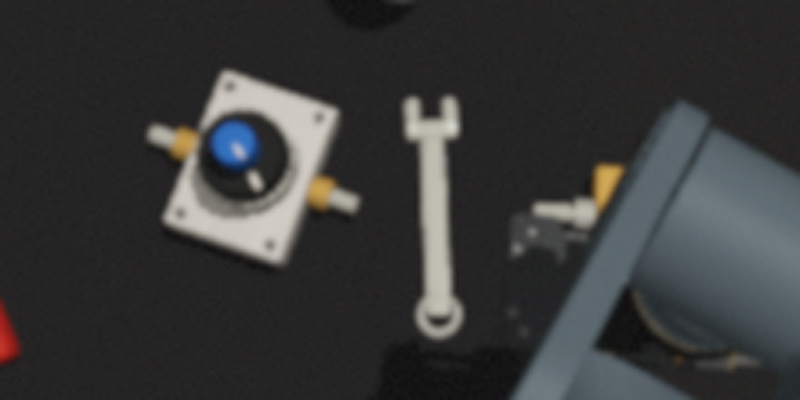

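View pics/w3.png

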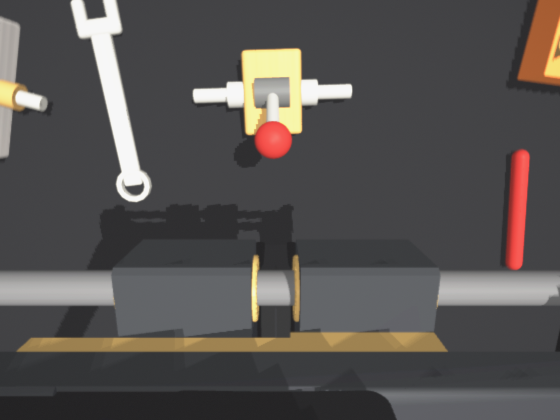

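Top crop: the knob's line has swung from up-right to down-right, about 105° clockwise, and the coarse mark is unmoved at (255,180). Wrist view: the red ball at (273,140) is straight ahead of the closed fingers. I descend and push along +tool x.

```bash
python3 -m crank '[0,0,35,0,0,0,255,0,0,70,0,0,0,255,0,0,100,0,0,0,255,0,0,119,0,0,0,255,0,0,119,0,0,0,255]' | head -2; python3 s.py
python3 -m crank '[12,0,0,0,0,0,255,24,0,0,0,0,0,255,36,0,0,0,0,0,255,48,0,0,0,0,0,255,60,0,0,0,0,0,255]' | sed -n 1,4p; python3 s.py
```

```text
time: 13.62
position: [0.4359, -0.1313, 0.0969]
t 13.62 F [0.4 0.3 0.5] Mz 0.094 tau6 0.001 q6 1.122 [ 0.4359 -0.1313  0.0969]
time: 14.03
position: [0.4979, -0.1377, 0.1012]
tool_rot: [0.999, -0.045, 0.0, 0.0]
ft_force: [-1.3, 0.9, 0.4]
t 14.03 F [-1.3  0.9  0.4] Mz -0.013 tau6 -0.06 q6 1.175 [ 0.4979 -0.1377  0.1012]
```

```bash
python3 -m crank '[8,0,0,0,0,0,255,16,0,0,0,0,0,255,24,0,0,0,0,0,255,30,0,0,0,0,0,255,34,0,0,0,0,0,255]' >/dev/null; python3 s.py;python3 -m crank '[1,0,0,0,0,0,255,2,0,0,0,0,0,255,3,0,0,0,0,0,255,3,0,0,0,0,0,255,3,0,0,0,0,0,255]' >/dev/null; python3 s.py
```

```text
t 14.45 F [-0.9  0.3 -0.6] Mz -0.009 tau6 -0.007 q6 1.201 [ 0.5317 -0.1409  0.0997]
t 14.87 F [-0.7 -0.4 -0.4] Mz 0.025 tau6 0.007 q6 1.203 [ 0.5338 -0.141   0.0994]
```

```bash
python3 -m crank '[0.5,0,0,0,0,0,255,1,0,0,0,0,0,255,1.5,0,0,0,0,0,255,2,0,0,0,0,0,255,2,0,0,0,0,0,255]' >/dev/null; python3 s.py
```

```text
t 15.28 F [-1.1  0.8 -0.1] Mz 0.015 tau6 0.01 q6 1.204 [ 0.5362 -0.1413  0.0996]
```

Still no stop; continuing in small steps.

```bash
python3 -m crank '[0.5,0,0,0,0,0,255,1,0,0,0,0,0,255,1.5,0,0,0,0,0,255,2,0,0,0,0,0,255,2,0,0,0,0,0,255]' >/dev/null; python3 s.py; python3 -m crank '[0.5,0,0,0,0,0,255,1,0,0,0,0,0,255,1,0,0,0,0,0,255,1,0,0,0,0,0,255,1,0,0,0,0,0,255]' >/dev/null; python3 s.py
```

```text
t 15.7 F [-0.5  0.1 -0. ] Mz 0.009 tau6 0.01 q6 1.205 [ 0.5383 -0.1415  0.0996]
t 16.12 F [-1.   0.   0.4] Mz 0.03 tau6 0.011 q6 1.206 [ 0.5387 -0.1414  0.0995]
```

```bash
python3 -m crank '[0.5,0,0,0,0,0,255,1,0,0,0,0,0,255,1.5,0,0,0,0,0,255,2,0,0,0,0,0,255,2,0,0,0,0,0,255]' >/dev/null; python3 s.py
```

```text
t 16.53 F [-5.  -0.2  2.3] Mz -0.044 tau6 0.011 q6 1.207 [ 0.5393 -0.1414  0.0992]
```

The 5 N reaction shows the stop. I back off, rise and check.

```bash
python3 -m crank '[0.3,0,0,0,0,0,255,0.3,0,0,0,0,0,255,-10,0,0,0,0,0,255,-25,0,0,0,0,0,255,-40,0,0,0,0,0,255]' >/dev/null; python3 -m crank '[-20,0,-10,0,0,0,255,-40,0,-40,0,0,0,255,-40,0,-80,0,0,0,255,-40,0,-120,0,0,0,255,-40,0,-120,0,0,0,255]' >/dev/null; python3 s.py
python3 - <<'E'
from rig import robot
from h import *
o,c=wrist(robot);t=robot.camera("top");s=robot.camera("side")
for uv,q in blobs(c["pixels"],"red",100): print(uv,q,plane(c,[q[0]+q[2]/2,q[1]+q[3]/2],.0915))
a=cv2.resize(t["pixels"][170:280,150:370],(800,400),interpolation=cv2.INTER_CUBIC)
b=cv2.resize(c["pixels"],(267,200));a=np.vstack([a,np.hstack([b,cv2.resize(s["pixels"],(267,200)),cv2.resize(s["pixels"][150:300,200:400],(266,200))])])
cv2.imwrite("pics/end.png",a[...,::-1])
E
```

```text
t 17.37 F [ 1.3 -0.   0.8] Mz -0.008 tau6 -0.012 q6 1.147 [ 0.4671 -0.1372  0.2269]
[265.2, 76.8] [248, 58, 36, 38, 909] [ 0.56369147 -0.1407993   0.0915    ]
[502.7, 227.3] [495, 184, 19, 86, 1054] [ 0.43750684 -0.31312441  0.0915    ]
```

View pics/end.png

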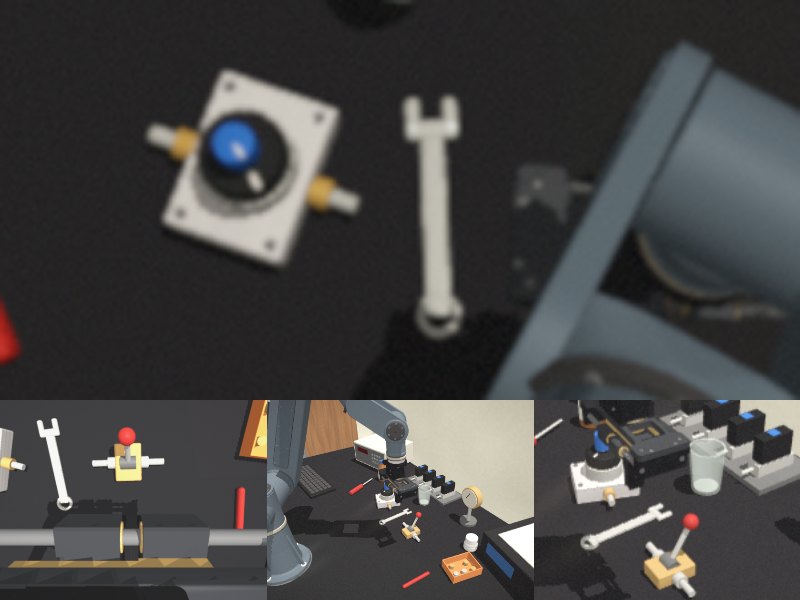

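The ball has moved 74.5 mm of the 76.7 mm full swing, so the lever is at its stop. The knob and the coarse mark look unchanged, and the arm is clear of everything.

```bash
python3 -c "
from rig import robot
print(robot.hand_in())"
```

```text
the job is handed in; nothing more can be done
None
```

I closed the fine knob on its seat after about 1.86 rad clockwise, threw the shutoff lever over to its stop, saw no change in the coarse knob's mark, and handed the job in with the arm clear; no verdict was returned.

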